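Unload the polished panel from the jig

TASK

Push the mushroom stop button all the way down so that the polishing jig is locked off, then lift the spring hold-down finger clear of the black front panel before you swing it well aside (more than 60 degrees), without dragging it over the lacquer. Lay the panel gently, face up, centred and square in the empty bay of the two-strip rack, and only then reset the stop by turning its head clockwise until it comes back up. Leave the finger swung aside and leave the other panel, jar, tin, sanding block and wrench where they are.

Things in the scene. Friction and masses are not known exactly. Their poses are not given: they have to be found in the camera images.
- stop (a joint): how far the mushroom stop button is pushed down, m: 0 = up, 0.008 = fully down. An over-centre spring: it resists with 4 to 6 N at first, snaps down past half-way (0.004) and stays down by itself. It is brought back up by turning its head.
- stop_turn (a joint): angle of the stop button's head, rad: 0 as it stands, grows clockwise seen from above, at most 1.0. It stays where it is left. With the button down, a cam lifts the head as it turns (0.8 mm per 0.1 rad); beyond 0.7 rad it comes up for the rest by itself, at the latest when let go. A turn of 0.85 is ample; about 0.1 N m if the hand rises with it by 5 mm over the turn, more if not
- stop_head (a point): middle of the stop button's head, on its vertical axis: a round black head 40 mm across with an upright rim 18 mm high (the point is 9 mm below its flat top), on a square grey box 85 x 85 x 60 mm with a black collar 32 mm across and 16 mm high. Head top 104 mm above the bench when up, 96 mm when down; the underside of the head is 10 mm above the collar when up and 2 mm above it when down
- jig: the polishing jig, fixed to the bench: a blue base 300 x 85 x 22 mm with an aluminium pedestal 36 mm wide topped with felt 58 mm above the bench, on which the panel lies along the jig's x axis. Origin on the bench under the panel's centre; x along the panel, away from the finger's post; z up. An end stop 30 mm wide stands at the panel's +x end, up to 64 mm above the bench
- finger_post (a point): a point on the vertical axis of the finger's post, 130 mm from the panel's centre along the jig's -x, 100 mm above the bench. The finger pivots and slides on this post (16 mm across, its top 120 mm above the bench)
- finger_lift (a joint): height of the hold-down finger, m: 0 (down to -0.002) = resting on the panel, grows as it is lifted, at most 0.030; off the panel it sinks to -0.004. A spring and its weight press it down with about 5 N, 7 N when lifted 15 mm
- finger (a joint): swing of the hold-down finger about its post, rad: 0 = straight along the jig's x axis over the panel, grows counter-clockwise seen from above (towards the jig's +y), to 1.7 at most; it swings no more than 0.15 the other way. It stays where it is left
- finger_knob (a point): middle of the finger's upright round black handle, 18 mm across and 36 mm high (the point is 15 mm below its top, 112 mm above the bench while the finger holds the panel), on the finger 52 mm from the post's axis. The finger is a steel bar 16 mm wide and 8 mm thick, its upper face 21 mm below this point
- nose: the rubber pad under the finger's end, 14 mm across and 10 mm high, 75 mm from the post's axis (origin on its axis, about 1 mm above its lower face): it presses on the panel 30 mm from the panel's end
- panel: the black lacquered front panel, 170 x 60 x 14 mm with two round openings, 100 to 210 g, on the jig. Origin in the centre of its underside, x along its length, y across, z out of its polished face, up
- panel_center (a point): centre of the panel (half-way up). On the jig its long sides overhang the pedestal by 12 mm each, so fingers can close across its 60 mm width. On the jig its centre is 65 mm above the bench
- rack: the storage rack, a board 150 x 290 mm with two parallel felt-topped wooden strips (22 mm wide, 110 mm apart, along the rack's y, their tops 45 mm above the bench). Origin under its centre. A panel lies across both strips, its length along the rack's x. Short 8 mm pegs, 11 mm high, part its two bays
- rack_bay (a point): centre of the rack's empty bay (the one at the rack's -y), at the height of the felt: the panel's underside comes to rest here, its centre 7 mm above, its long axis along the rack's x (either way round)
- other_center (a point): centre of another finished panel of the same size lying in the rack's other bay, 132 mm from the empty one; leave it
- jar_mid (a point): middle of a white jar, 64 mm across, 60 mm high, behind the stop box; leave it
- tin_mid (a point): middle of a small tin, 52 mm across, 45 mm high, in front of the stop box; leave it
- block_mid (a point): middle of a cork sanding block, 70 x 40 x 28 mm; leave it
- wrench_mid (a point): a wrench lying beyond the rack, 150 mm long; leave it
There are look-alikes about, which are no part of the job. Of the things that look like the part that bears stop, take the one that is nearest to the robot's base at the start.

How it is judged (in metres and radians):
On the way, in this order (a step that is already met when the one before it is completed fails the run):
1. the stop button is down (at least 6 of its 8 mm) (value of joint stop above 0.006 m), for 0.2 s.
2. with the stop down, the finger is lifted at least 4 mm off the panel before it is swung (value of joint stop above 0.006 m and value of joint finger_lift above 0.004 m and value of joint finger below 0.25 rad and contact force between nose and panel below 0.05 N), for 0.05 s.
3. the finger is swung aside past 60 degrees, the panel still on the jig (value of joint stop above 0.006 m and value of joint finger above 1.05 rad and distance of panel_center from where it was at the start of the episode below 0.02 m), for 0.1 s.
4. with the stop still down, the panel lies face up, centred and square in the empty bay, let go (value of joint stop above 0.006 m and contact force between the fingers and panel below 0.1 N and horizontal distance between panel_center and rack_bay below 0.025 m and angle between the x axis of panel and the x axis of rack, either way round below 0.26 rad and angle between panel_center's own z axis and vertical below 0.12 rad and z of panel_center in the frame of rack_bay between 0.003 and 0.012 m), for 0.2 s.
5. the stop's head is turned clockwise by at least 0.4 rad (value of joint stop_turn above 0.4 rad).
At the end, for the whole second after the job is handed in: The stop is up again (within 2 mm), the finger is still swung aside past 60 degrees, and the panel lies at rest and let go in the rack's empty bay: centre within 25 mm of the bay's centre, long axis within 15 degrees of the rack's x, face up, on both strips (value of joint stop below 0.002 m and value of joint finger above 1.05 rad and contact force between the fingers and panel below 0.1 N and linear speed of panel below 0.02 m/s and horizontal distance between panel_center and rack_bay below 0.025 m and angle between the x axis of panel and the x axis of rack, either way round below 0.26 rad and angle between panel_center's own z axis and vertical below 0.12 rad and z of panel_center in the frame of rack_bay between 0.003 and 0.012 m); the robot touches nothing.
It fails at once if the finger is dragged sideways over the panel (swung past 0.25 rad while its pad bears on the panel) (value of joint finger above 0.25 rad and contact force between nose and panel above 0.5 N).
It fails at once if the panel is pulled out from under the finger (moved 20 mm before the finger is swung aside) (value of joint finger below 0.8 rad and distance of panel_center from where it was at the start of the episode above 0.02 m and horizontal distance between panel_center and jig below 0.06 m).
It fails at once if the panel is dropped or thrown (faster than 0.45 m/s while not held) (contact force between the fingers and panel below 0.1 N and linear speed of panel above 0.45 m/s).
It fails at once if a thing to be left alone (other panel, jar, tin, sanding block, wrench) is moved more than 30 mm (distance of any of jar_mid, tin_mid, block_mid, wrench_mid, other_center from where it was at the start of the episode above 0.03 m).
It also fails if it takes over 72 s, if anything falls off the work surface, if the arm or the gripper's body presses on something with over 40 N, if the wrist force passes 120 N, or if a joint passes its speed limit or range.

ROBOT

A 6-joint arm with a two-finger parallel gripper is mounted at the origin on the work surface. World frame = base frame: x ahead of the robot, y to its left, z up, the work surface at z = 0. Lengths are in mm, angles in rad, forces in N, time in s.
With the tool pointing down it reaches from about 300 to 875 mm from the base axis. Payload 6.4 kg.
Tool frame: the origin (TCP) lies at the very end of the fingers, on their centre line; the grasp point (between the pads) lies 19 mm behind it (r.grip_depth is the distance from the TCP to the grasp point, in mm); z points along the fingers, x is the direction in which the jaws open and shut, and the axes are right-handed (so a half turn about z gives the same grasp; the last joint's range is limited). The gripper opens to 85 mm and grips with 20 to 120 N. Pads are 22 mm wide; open, the fingers measure 114 mm over their backs; the gripper's body (76 mm by 85 mm) begins 54 mm behind the grasp point. The pads swing forward as they close: fully open they stand 13 mm farther back than shut.
Start: joints at [1.076, 0.181, 1.607, -0, 1.354, -0.206], TCP at [163.749, 551.205, 231.288] pointing down, gripper open.
Joint ranges: [-2.99, 2.99], [-0.89, 2.07], [0.3, 2.58], [-1.14, 4.28], [0, 2.63], [-3.12, 3.12]. Speed limits (rad/s): [2.57, 2.57, 3.01, 3.14, 3.14, 3.14].

INTERFACE

Orientations are given as a rotation vector (axis times angle).
In Python, from plant import r gives the robot as it stands.
- The arm moves only by the tool send_rows, never from a script. Its argument "rows" is a list of rows, each an object with "offset": the shift along the tool's x, y, z each as a share of 25 cm, from -1 to 1, a list of three; "twist": the turn about the tool's z as a share of 180 degrees, from -1 to 1. A call has exactly 10 rows; each row is the pose to reach, as a shift and turn from the pose commanded when the call began, along the tool's axes at that moment, turning the shorter way round; what a row does not reach only later rows make up. A row lasts 1/10 s, in which the tool goes at most 50 mm and 8.59 degrees, less where a joint would pass 70% of its speed; a pose out of reach is approached as far as the arm can. A call with a number of a shift or a turn outside -1 to 1 is refused whole. A call with a gripper value outside its range is refused whole. "claw" is the finger opening in mm, from 0 to 85.4, set as the call begins (left out, the last holds). The fingers move at their own pace and stop on an object; the grip force is fixed at half the most. Time passes only in rows, so rows that repeat a pose let the fingers close, or fill a call up. It gives the time, the measured TCP pose, the force and the opening at its end, in the units of the state.
- r.sense(): the state, without advancing time (a new reading comes with each control period).
- r.camera(name): name is "side" or "top"; returns a dict with "pixels" (480x640x3 uint8, red, green, blue), "fx", "fy", "cx", "cy" (pixels), "R" (3x3) and "t" (3): a world point X has camera coordinates R X + t. Camera axes: x right, y down, z forward; pixel columns grow to the right and rows downward; lengths in mm; the calibration is good to about 2 mm. A picture is of the moment at which its call begins. There is no depth.
- r.finish_job(): hands the job in, once; it reports no verdict.
The state is a dict: "t": time; "joints": joint angles; "joint_velocities": joint speeds; "tau": joint torques, N m; "tcp_pos": TCP position; "ee_rot": TCP orientation; "force": force on the tool from outside, world axes, zero at the start; "wrist_torque": the same for the moment, N m; "opening": opening from 0.0 (shut) to 1.0 (fully open).
Only numpy, scipy, OpenCV 4.12 (cv2) and the standard library are available. Lean on these libraries where they do the work, as an engineer would, in place of code of your own. Each camera call takes 0.05 s, during which the arm holds its last target. There are 200 camera calls.

## Working session

There is one attempt and no reset: what is moved stays moved. The work goes in short steps, Python scripts to look and compute and a tool call to move; the robot and the scene stay as the last step left them, time stands still between calls to the robot, and variables do not carry over. Pictures are saved under pics/ and viewed, about 8 in all and at most 12, crops included, and the job is handed in when it is done.

Besides the shell and the picture viewer there is one more tool, called after "Request:" as name([rows], argument=value, ...), one row to a line, values as JSON. send_rows: Moves the arm, as the interface text tells. Shift numbers are shares of 25 cm and turn numbers shares of 180 degrees, none past 1 either way. Its arguments: {"type":"object","properties":{"rows":{"type":"array","items":{"type":"object","properties":{"offset":{"type":"array","items":{"type":"number","minimum":-1,"maximum":1}},"twist":{"type":"number","minimum":-1,"maximum":1}}}},"claw":{"type":"number"}},"required":["rows"]}

```bash
ls; mkdir -p pics; python3 - <<'E'
from plant import r
import cv2,pickle
d={}
for n in("top","side"):
    c=r.camera(n);d[n]=c
    cv2.imwrite(f"pics/{n}0.png",c["pixels"][:,:,::-1])
    print(n,c["fx"],c["fy"],c["cx"],c["cy"],c["R"],c["t"])
pickle.dump(d,open("c0.pkl","wb"))
print(r.sense())
E
```

```text
pics
top 543.4935566698084 543.4935566698084 314.96280844071754 231.3188144795639 [[-0.0267791  -0.9996141   0.00738449]
 [-0.98020708  0.02480822 -0.19641444]
 [ 0.19615545 -0.01249813 -0.98049316]] [ 119.13573706  579.1288772  1191.29283379]
side 508.0844925160773 508.0844925160773 317.749563835311 247.52410634169848 [[ 0.78176274 -0.62314104  0.02328649]
 [-0.31078872 -0.4217317  -0.85179384]
 [ 0.54060835  0.6586635  -0.52335934]] [-399.65418851  299.77240341 1065.77140241]
{'t': 0.1, 'joints': array([ 1.07574503e+00,  1.81463212e-01,  1.60790521e+00, -1.71578416e-06,
        1.35380307e+00, -2.06305968e-01]), 'joint_velocities': array([-0.0005492 , -0.0015512 , -0.00116899, -0.00184035,  0.00184154,
        0.00062593]), 'tau': array([ 1.01750040e-03, -4.45878303e+01, -3.52233303e+01, -2.52079981e-04,
        4.22946337e-03,  1.58897791e-05]), 'tcp_pos': array([163.47755861, 550.75437029, 230.47758815]), 'ee_rot': array([ 2.51739769e+00,  1.87832937e+00, -2.24776983e-03]), 'force': array([ 0.10991119, -0.75911018,  0.66809955]), 'wrist_torque': array([ 0.0166363 , -0.01580918,  0.00486523]), 'opening': 1.0006894057179179}
```

View pics/top0.png

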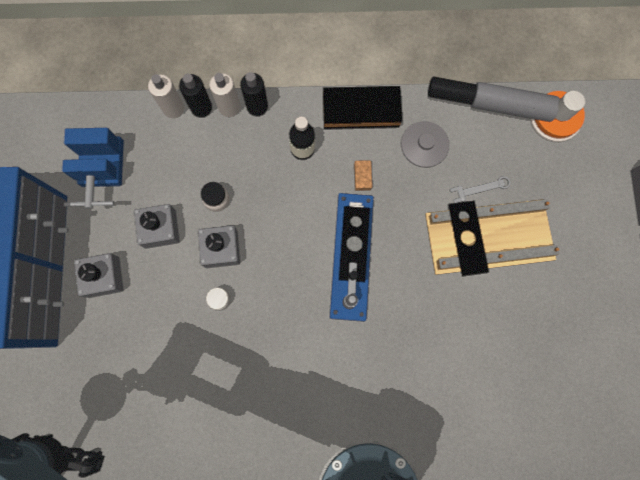

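View pics/side0.png

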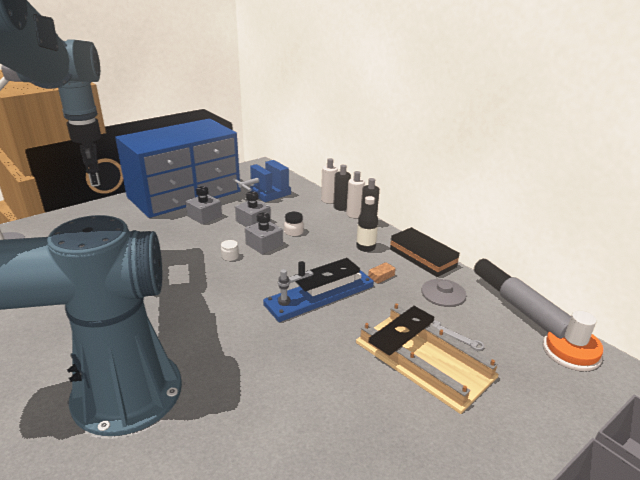

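The top view shows three stop boxes that look alike, with heads at (213,240), (150,220) and (89,271). The jig is at (352,257), the rack at (490,237) with its empty bay to the right of the panel, the jar at (213,195) and the tin at (217,298). The box at (213,240) lies between the jar and the tin and appears nearest the base (about 368,470). I'll check that in a close crop and with numbers.

```bash
cat > h.py <<'E'
import numpy as np,pickle,cv2
def ray(c,u,v,z):
    d=c["R"].T@np.array([(u-c["cx"])/c["fx"],(v-c["cy"])/c["fy"],1]);o=-c["R"].T@np.array(c["t"])
    return o+d*(z-o[2])/d[2]
def proj(c,X):
    p=c["R"]@np.array(X,float)+c["t"];return p[0]/p[2]*c["fx"]+c["cx"],p[1]/p[2]*c["fy"]+c["cy"]
E
python3 - <<'E'
from h import *
d=pickle.load(open("c0.pkl","rb"));c=d["top"];im=c["pixels"][:,:,::-1]
for p in((213,240),(150,220),(89,271)):
    X=ray(c,*p,104);print(p,X.round(),np.hypot(*X[:2]).round())
o=np.zeros((600,800,3),np.uint8)
def put(u,v,w,h,s,x,y): o[y:y+h*s,x:x+w*s]=cv2.resize(im[v:v+h,u:u+w],None,fx=s,fy=s,interpolation=cv2.INTER_CUBIC)
put(190,215,60,60,5,0,0); put(422,185,142,99,3,0,302); put(322,188,60,138,4,540,0)
cv2.imwrite("pics/z0.png",o)
E
```

```text
(213, 240) [559. 329. 104.] 649.0
(150, 220) [607. 469. 104.] 767.0
(89, 271) [497. 597. 104.] 777.0
```

View pics/z0.png

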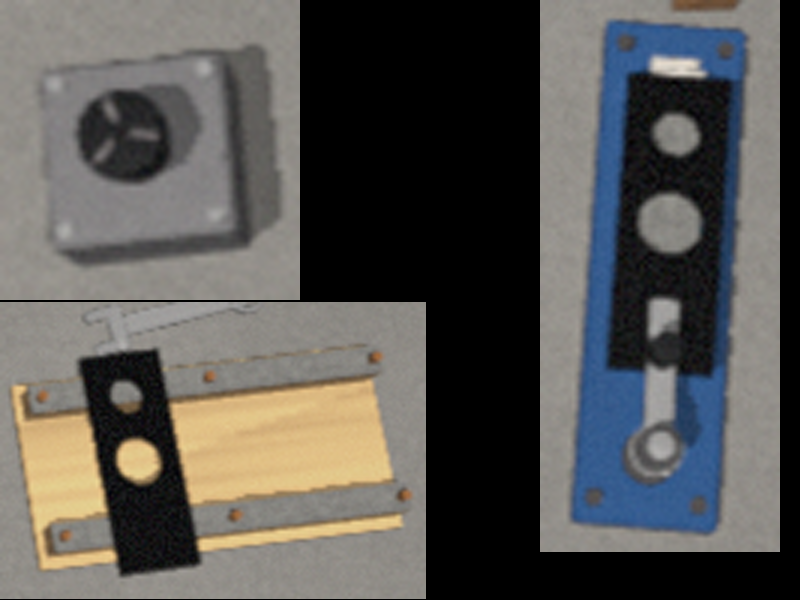

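The crops show the nearest box with its head centred at about pixel (214.5,241.8). The panel's corners are clear, the finger lies straight over the panel, and the rack has six pegs. By distance from the base (649 mm against 767 and 777), the stop is the box at (213,240).

```bash
cat > m.py <<'E'
from h import *
d=pickle.load(open("c0.pkl","rb"));c=d["top"]
def z(x,y,u,v,s,z0): return ray(c,u+(x+.5)/s-.5,v+(y+.5)/s-.5,z0)
stop=z(123,133,190,215,5,104)
P=[z(x-540,y,322,188,4,72) for x,y in((628,72),(730,82),(713,376),(608,370))]
pc=np.mean(P,0);ax=(P[0]+P[1]-P[2]-P[3])[:2];jy=np.arctan2(ax[1],ax[0])
post=z(660-540,444,322,188,4,120);knob=z(664-540,345,322,188,4,127)
U=[z(x,y-302,422,185,3,56) for x,y in((42,397),(209,377),(375,357))]
L=[z(x,y-302,422,185,3,56) for x,y in((65,536),(235,515),(405,495))]
bay=(U[1]+U[2]+L[1]+L[2])/4;bay[2]=45;ay=(U[0]-U[2]+L[0]-L[2])[:2];ry=np.arctan2(-ay[0],ay[1])
if __name__=="__main__":
    print("stop",stop,"panel",pc,np.degrees(jy),np.linalg.norm(P[0]-P[3]),np.linalg.norm(P[0]-P[1]))
    e=np.array([np.cos(jy),np.sin(jy)]);print("post",post,"pred",pc[:2]-130*e,"knob",knob,"pred",pc[:2]-78*e)
    print("bay",bay,"ry",np.degrees(ry),[np.linalg.norm(U[i]-U[i+1]) for i in(0,1)],np.degrees(np.arctan2(*(U[1]-L[1])[1::-1])))
    w=d["side"]["pixels"][:,:,::-1].copy()
    pts=[stop]+P+[np.r_[pc[:2]-130*e,120],np.r_[pc[:2]-78*e,127]]+U+L+[bay]
    im=cv2.resize(w[180:420,180:500],None,fx=2.5,fy=2.5,interpolation=cv2.INTER_CUBIC)
    for X in pts:
        u,v=proj(d["side"],X);cv2.circle(im,(int((u-180)*2.5),int((v-180)*2.5)),3,(0,0,255),1)
    cv2.imwrite("pics/ov.png",im)
    from plant import r
    from scipy.spatial.transform import Rotation as Ro
    print(Ro.from_rotvec(r.sense()["ee_rot"]).as_matrix().round(3))
E
python3 m.py
```

```text
stop [556.09619272 326.56320635 104.        ] panel [549.02880449  16.54831686  72.        ] -5.863513678228024 171.50868233079802 58.64272445378809
post [421.51508399  30.77081772 120.        ] pred [419.70895482  29.82899762] knob [473.45207822  27.06983487 127.        ] pred [471.43689469  24.51672532]
bay [ 575.18991946 -377.52798514   45.        ] ry 5.4699633162040255 [np.float64(131.21236574867993), np.float64(131.29773674981706)] 5.299449704310729
[[ 0.285  0.959 -0.001]
 [ 0.959 -0.285 -0.001]
 [-0.002 -0.    -1.   ]]
```

View pics/ov.png

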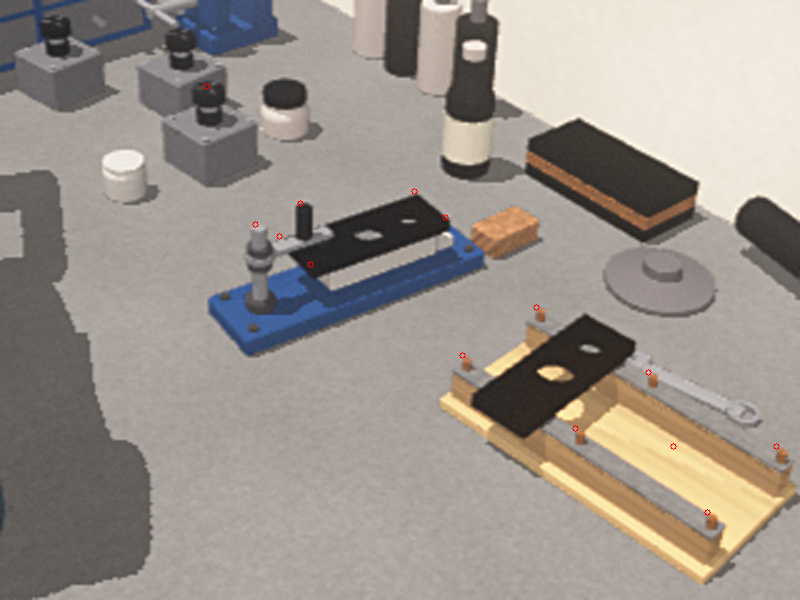

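Request:
send_rows([
  {"offset": [-0.03,0.13,0],"twist": -0.01},
  {"offset": [-0.07,0.3,0],"twist": -0.03},
  {"offset": [-0.12,0.5,0],"twist": -0.059},
  {"offset": [-0.17,0.7,0],"twist": -0.059},
  {"offset": [-0.2,0.85,0],"twist": -0.059},
  {"offset": [-0.23,0.97,0],"twist": -0.059},
  {"offset": [-0.235,1,0],"twist": -0.059},
  {"offset": [-0.235,1,0],"twist": -0.059},
  {"offset": [-0.235,1,0],"twist": -0.059},
  {"offset": [-0.235,1,0],"twist": -0.059},
], claw=0)

```text
t: 1.1
tcp_pos: [385.3, 424.5, 231.2]
ee_rot: [-2.331, -2.105, 0.001]
force: [-0.9, 0.3, -0.5]
opening: -0.001
```

```bash
cat > go.py <<'E'
import sys,numpy as np
from plant import r
from scipy.spatial.transform import Rotation as Ro
# usage: go.py yaw_deg x y z [x y z ...] -> shares of offset and twist from present pose
s=r.sense();R=Ro.from_rotvec(s["ee_rot"]).as_matrix()
a=[float(v) for v in sys.argv[1:]];yaw=np.degrees(np.arctan2(R[1,0],R[0,0]))
print("t",round(s["t"],2),"tcp",s["tcp_pos"].round(1),"yaw",yaw.round(2),"F",s["force"].round(1),"op",round(s["opening"],3),"j",s["joints"].round(2))
if a:
    print("twist",(-(a[0]-yaw+90)%180-90)/180 if 0 else round((-(a[0]-yaw))/180,4))
    for i in range(1,len(a),3): print((R.T@(np.array(a[i:i+3])-s["tcp_pos"])/250).round(4))
E
python3 go.py 84.1 556 326 200 556 326 125
```

```text
t 1.1 tcp [385.3 424.5 231.2] yaw 84.17 F [-0.9  0.3 -0.5] op -0.001 j [ 0.63  0.18  1.61  0.    1.35 -0.84]
twist 0.0004
[-0.3225  0.7192  0.1243]
[-0.3225  0.7194  0.4243]
```

Request:
send_rows([
  {"offset": [-0.06,0.14,0.02],"twist": 0},
  {"offset": [-0.13,0.3,0.05],"twist": 0},
  {"offset": [-0.2,0.45,0.1],"twist": 0},
  {"offset": [-0.27,0.6,0.124],"twist": 0},
  {"offset": [-0.32,0.72,0.2],"twist": 0},
  {"offset": [-0.322,0.72,0.3],"twist": 0},
  {"offset": [-0.322,0.72,0.38],"twist": 0},
  {"offset": [-0.322,0.72,0.42],"twist": 0},
  {"offset": [-0.322,0.72,0.42],"twist": 0},
  {"offset": [-0.322,0.72,0.42],"twist": 0},
])

```text
t: 2.1
tcp_pos: [557.4, 326.0, 127.3]
ee_rot: [2.332, 2.105, 0.002]
force: [0.8, -1.0, 0.9]
opening: 0.001
```

```bash
python3 go.py 84.1 556 326 104 556 326 95; python3 - <<'E'
from plant import r
import cv2,numpy as np
a=r.camera("side")["pixels"][:,:,::-1];b=r.camera("top")["pixels"][:,:,::-1]
A=cv2.resize(a[180:260,220:320],None,fx=4,fy=4,interpolation=cv2.INTER_CUBIC);B=cv2.resize(b[190:290,165:265],None,fx=4,fy=4,interpolation=cv2.INTER_CUBIC)
o=np.zeros((400,800,3),np.uint8);o[:320,:400]=A;o[:,400:]=B
cv2.imwrite("pics/press.png",o)
E
```

```text
t 2.1 tcp [557.4 326.  127.3] yaw 84.15 F [ 0.8 -1.   0.9] op 0.001 j [ 0.35  0.44  1.5   0.    1.2  -1.12]
twist 0.0003
[-0.0006 -0.0055  0.093 ]
[-0.0007 -0.0055  0.129 ]
```

View pics/press.png

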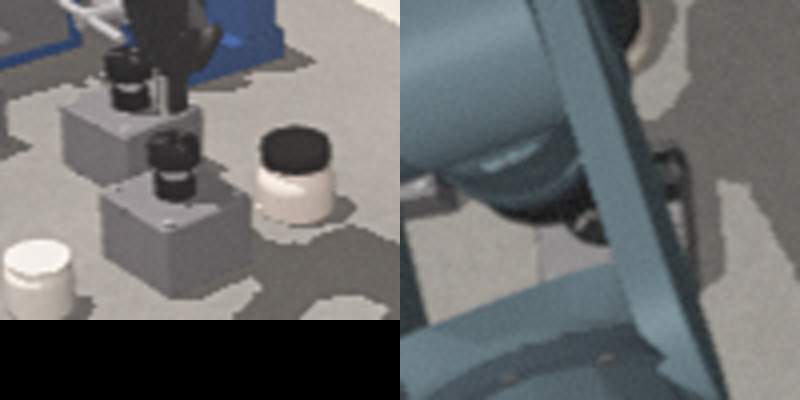

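In the side crop the closed fingertips at (177,112) are directly above the head at (175,140), with about 20 mm of height left. I'll press now.

Request:
send_rows([
  {"offset": [0,-0.004,0.04],"twist": 0},
  {"offset": [0,-0.004,0.07],"twist": 0},
  {"offset": [0,-0.004,0.085],"twist": 0},
  {"offset": [0,-0.004,0.1],"twist": 0},
  {"offset": [0,-0.004,0.11],"twist": 0},
  {"offset": [0,-0.004,0.12],"twist": 0},
  {"offset": [0,-0.004,0.125],"twist": 0},
  {"offset": [0,-0.004,0.128],"twist": 0},
  {"offset": [0,-0.004,0.128],"twist": 0},
  {"offset": [0,-0.004,0.128],"twist": 0},
])

```text
t: 3.2
tcp_pos: [556.7, 325.2, 95.9]
ee_rot: [2.333, 2.103, 0.001]
force: [-5.4, -2.4, 9.8]
opening: -0.0
```

Request:
send_rows([
  {"offset": [0,0,0.004],"twist": 0},
  {"offset": [0,0,0.008],"twist": 0},
  {"offset": [0,0,0.012],"twist": 0},
  {"offset": [0,0,0.012],"twist": 0},
  {"offset": [0,0,0.012],"twist": 0},
  {"offset": [0,0,0.012],"twist": 0},
  {"offset": [0,0,0.012],"twist": 0},
  {"offset": [0,0,0.012],"twist": 0},
  {"offset": [0,0,0.012],"twist": 0},
  {"offset": [0,0,0.012],"twist": 0},
])

```text
t: 4.2
tcp_pos: [556.9, 325.3, 95.7]
ee_rot: [2.332, 2.103, 0.002]
force: [-12.0, -5.5, 26.7]
opening: 0.002
```

```bash
python3 go.py 84.1 556 326 150 472.5 25.8 170
```

```text
t 4.2 tcp [556.9 325.3  95.7] yaw 84.1 F [-12.   -5.5  26.7] op 0.002 j [ 0.35  0.47  1.52 -0.    1.15 -1.12]
twist 0.0
[ 0.0025 -0.0037 -0.2172]
[-1.2263 -0.2124 -0.2976]
```

The button has bottomed at z = 95.7 and the force rises stiffly from there. I'll lift and go to the knob.

Request:
send_rows([
  {"offset": [0,0,-0.1],"twist": 0},
  {"offset": [0,0,-0.22],"twist": 0},
  {"offset": [-0.1,-0.02,-0.32],"twist": 0},
  {"offset": [-0.25,-0.04,-0.36],"twist": 0},
  {"offset": [-0.42,-0.07,-0.36],"twist": 0},
  {"offset": [-0.6,-0.1,-0.36],"twist": 0},
  {"offset": [-0.78,-0.14,-0.36],"twist": 0},
  {"offset": [-0.92,-0.16,-0.36],"twist": 0},
  {"offset": [-1,-0.2,-0.36],"twist": 0},
  {"offset": [-1,-0.21,-0.36],"twist": 0},
], claw=85)

```text
t: 5.2
tcp_pos: [477.7, 79.8, 181.3]
ee_rot: [2.336, 2.1, -0.0]
force: [0.0, 0.2, 0.5]
opening: 0.991
```

```bash
python3 go.py 84.1 472.5 25.8 175 472.5 25.8 140
```

```text
t 5.2 tcp [477.7  79.8 181.3] yaw 83.89 F [0.  0.2 0.5] op 0.991 j [-0.08  0.03  1.88 -0.    1.23 -1.54]
twist -0.0012
[-0.217   0.0023  0.0255]
[-0.217   0.0023  0.1655]
```

Request:
send_rows([
  {"offset": [-0.05,0,0],"twist": -0.001},
  {"offset": [-0.13,0,0],"twist": -0.001},
  {"offset": [-0.19,0,0.03],"twist": -0.001},
  {"offset": [-0.217,0.002,0.07],"twist": -0.001},
  {"offset": [-0.217,0.002,0.11],"twist": -0.001},
  {"offset": [-0.217,0.002,0.15],"twist": -0.001},
  {"offset": [-0.217,0.002,0.165],"twist": -0.001},
  {"offset": [-0.217,0.002,0.165],"twist": -0.001},
  {"offset": [-0.217,0.002,0.165],"twist": -0.001},
  {"offset": [-0.217,0.002,0.165],"twist": -0.001},
])

```text
t: 6.2
tcp_pos: [473.6, 28.1, 140.5]
ee_rot: [2.329, 2.107, 0.001]
force: [0.2, -0.1, 0.5]
opening: 0.998
```

```bash
python3 go.py 84.1 472.5 25.8 97; python3 - <<'E'
from plant import r
import cv2,numpy as np
a=r.camera("side")["pixels"][:,:,::-1];b=r.camera("top")["pixels"][:,:,::-1]
A=cv2.resize(a[220:320,240:340],None,fx=4,fy=4,interpolation=cv2.INTER_CUBIC);B=cv2.resize(b[230:330,300:400],None,fx=4,fy=4,interpolation=cv2.INTER_CUBIC)
cv2.imwrite("pics/knob.png",np.hstack([A,B]))
E
```

```text
t 6.2 tcp [473.6  28.1 140.5] yaw 84.28 F [ 0.2 -0.1  0.5] op 0.998 j [-0.19  0.06  1.94  0.    1.14 -1.66]
twist 0.001
[-0.0095 -0.0038  0.1739]
```

View pics/knob.png

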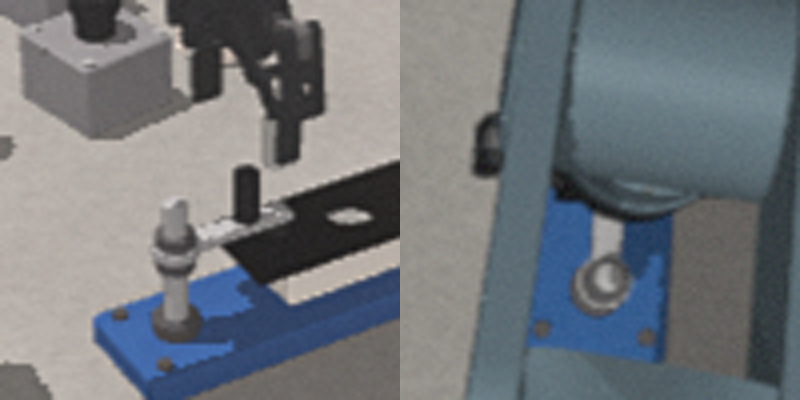

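The open fingertips at (205,90) and (285,155) straddle the knob top at (246,172). The stop head in the background is down. Next I descend and close.

Request:
send_rows([
  {"offset": [-0.008,-0.004,0.03],"twist": 0.001},
  {"offset": [-0.008,-0.004,0.07],"twist": 0.001},
  {"offset": [-0.008,-0.004,0.11],"twist": 0.001},
  {"offset": [-0.008,-0.004,0.145],"twist": 0.001},
  {"offset": [-0.008,-0.004,0.168],"twist": 0.001},
  {"offset": [-0.008,-0.004,0.17],"twist": 0.001},
  {"offset": [-0.008,-0.004,0.17],"twist": 0.001},
  {"offset": [-0.008,-0.004,0.17],"twist": 0.001},
  {"offset": [-0.008,-0.004,0.17],"twist": 0.001},
  {"offset": [-0.008,-0.004,0.17],"twist": 0.001},
])

```text
t: 7.3
tcp_pos: [472.3, 26.0, 97.9]
ee_rot: [2.333, 2.103, 0.001]
force: [-0.3, 0.5, 0.5]
opening: 0.996
```

Request:
send_rows([
  {"offset": [0,0,0],"twist": 0},
  {"offset": [0,0,0],"twist": 0},
  {"offset": [0,0,0],"twist": 0},
  {"offset": [0,0,0],"twist": 0},
  {"offset": [0,0,0],"twist": 0},
  {"offset": [0,0,0],"twist": 0},
  {"offset": [0,0,0],"twist": 0},
  {"offset": [0,0,0],"twist": 0},
  {"offset": [0,0,0],"twist": 0},
  {"offset": [0,0,0],"twist": 0},
], claw=10)

```text
t: 8.3
tcp_pos: [472.1, 25.8, 97.8]
ee_rot: [2.333, 2.104, -0.0]
force: [-2.8, -1.8, 5.1]
opening: 0.189
```

Request:
send_rows([
  {"offset": [0,0,-0.01],"twist": 0},
  {"offset": [0,0,-0.02],"twist": 0},
  {"offset": [0,0,-0.03],"twist": 0},
  {"offset": [0,0,-0.04],"twist": 0},
  {"offset": [0,0,-0.05],"twist": 0},
  {"offset": [0,0,-0.056],"twist": 0},
  {"offset": [0,0,-0.056],"twist": 0},
  {"offset": [0,0,-0.056],"twist": 0},
  {"offset": [0,0,-0.056],"twist": 0},
  {"offset": [0,0,-0.056],"twist": 0},
])

```text
t: 9.3
tcp_pos: [472.0, 25.9, 111.4]
ee_rot: [-2.333, -2.104, 0.0]
force: [1.4, -3.6, -6.3]
opening: 0.189
```

```bash
python3 go.py; python3 - <<'E'
from plant import r
import cv2,numpy as np
a=r.camera("side")["pixels"][:,:,::-1]
cv2.imwrite("pics/lift.png",cv2.resize(a[220:320,240:340],None,fx=5,fy=5,interpolation=cv2.INTER_CUBIC))
s=r.sense();from scipy.spatial.transform import Rotation as Ro
R=Ro.from_rotvec(s["ee_rot"]).as_matrix();p=s["tcp_pos"]
post=np.array([420.6,30.3]);k=p[:2]-post;print("r",np.hypot(*k))
for t in(10,20,30,40,50,60,70,76,80):
    c,q=np.cos(np.radians(t)),np.sin(np.radians(t));n=np.array([c*k[0]-q*k[1],q*k[0]+c*k[1]])-k
    print(t,(R.T@np.r_[n,0]/250).round(3),round(-t/180,3))
E
```

```text
t 9.3 tcp [472.   25.9 111.4] yaw 84.07 F [ 1.4 -3.6 -6.3] op 0.189 j [-0.2   0.1   1.96 -0.    1.08 -1.66]
r 51.568948316912625
10 [ 0.036 -0.004 -0.   ] -0.056
20 [ 0.07  -0.014 -0.   ] -0.111
30 [ 0.103 -0.03  -0.   ] -0.167
40 [ 0.132 -0.051 -0.   ] -0.222
50 [ 0.157 -0.077 -0.   ] -0.278
60 [ 0.177 -0.106  0.   ] -0.333
70 [ 0.191 -0.139  0.   ] -0.389
76 [ 0.197 -0.16   0.   ] -0.422
80 [ 0.2   -0.174  0.   ] -0.444
```

View pics/lift.png

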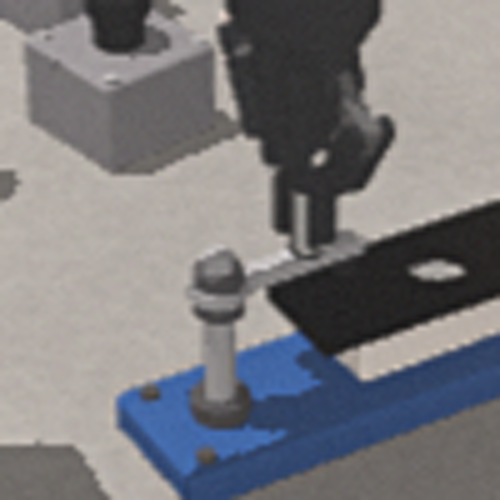

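The bar is now well above the panel: its collar is near the post top, and the knob has been lifted 13.6 mm. I'll swing it along the arc.

Request:
send_rows([
  {"offset": [0.018,-0.001,0],"twist": -0.028},
  {"offset": [0.036,-0.004,0],"twist": -0.056},
  {"offset": [0.053,-0.008,0],"twist": -0.083},
  {"offset": [0.07,-0.014,0],"twist": -0.111},
  {"offset": [0.087,-0.021,0],"twist": -0.139},
  {"offset": [0.103,-0.03,0],"twist": -0.167},
  {"offset": [0.118,-0.04,0],"twist": -0.194},
  {"offset": [0.132,-0.051,0],"twist": -0.222},
  {"offset": [0.145,-0.064,0],"twist": -0.25},
  {"offset": [0.157,-0.077,0],"twist": -0.278},
])

```text
t: 10.35
tcp_pos: [456.7, 66.0, 111.5]
ee_rot: [1.218, 2.895, -0.004]
force: [1.1, -10.0, -6.7]
opening: 0.188
```

```bash
python3 go.py; python3 - <<'E'
from plant import r
import numpy as np
s=r.sense();from scipy.spatial.transform import Rotation as Ro
R=Ro.from_rotvec(s["ee_rot"]).as_matrix();p=s["tcp_pos"]
post=np.array([420.6,30.3]);k=p[:2]-post;print("r",np.hypot(*k),np.degrees(np.arctan2(k[1],k[0])))
for t in(6,12,18,24,30,34):
    c,q=np.cos(np.radians(t)),np.sin(np.radians(t));n=np.array([c*k[0]-q*k[1],q*k[0]+c*k[1]])-k
    print(t,(R.T@np.r_[n,0]/250).round(3),round(-t/180,3))
E
```

```text
t 10.35 tcp [456.7  66.  111.5] yaw 134.37 F [  1.1 -10.   -6.7] op 0.188 j [-0.11  0.08  1.99 -0.    1.08 -2.46]
r 50.80660656953019 44.64689306388116
6 [ 0.021 -0.001 -0.   ] -0.033
12 [ 0.042 -0.005 -0.   ] -0.067
18 [ 0.063 -0.01  -0.   ] -0.1
24 [ 0.083 -0.018 -0.   ] -0.133
30 [ 0.101 -0.028 -0.   ] -0.167
34 [ 0.113 -0.035 -0.   ] -0.189
```

Request:
send_rows([
  {"offset": [0.011,0,0],"twist": -0.017},
  {"offset": [0.021,-0.001,0],"twist": -0.033},
  {"offset": [0.032,-0.003,0],"twist": -0.05},
  {"offset": [0.042,-0.005,0],"twist": -0.067},
  {"offset": [0.053,-0.007,0],"twist": -0.083},
  {"offset": [0.063,-0.01,0],"twist": -0.1},
  {"offset": [0.073,-0.014,0],"twist": -0.117},
  {"offset": [0.083,-0.018,0],"twist": -0.133},
  {"offset": [0.101,-0.028,0],"twist": -0.16},
  {"offset": [0.101,-0.028,0],"twist": -0.16},
])

```text
t: 11.35
tcp_pos: [434.9, 78.2, 111.9]
ee_rot: [0.461, 3.105, -0.007]
force: [3.0, -14.0, -6.7]
opening: 0.188
```

```bash
python3 go.py
```

```text
t 11.35 tcp [434.9  78.2 111.9] yaw 163.12 F [  3.  -14.   -6.7] op 0.188 j [-0.09  0.03  2.04 -0.    1.07 -2.93]
```

Request:
send_rows([
  {"offset": [0,0,0.01],"twist": 0},
  {"offset": [0,0,0.02],"twist": 0},
  {"offset": [0,0,0.03],"twist": 0},
  {"offset": [0,0,0.04],"twist": 0},
  {"offset": [0,0,0.05],"twist": 0},
  {"offset": [0,0,0.05],"twist": 0},
  {"offset": [0,0,0.05],"twist": 0},
  {"offset": [0,0,0.05],"twist": 0},
  {"offset": [0,0,0.05],"twist": 0},
  {"offset": [0,0,0.05],"twist": 0},
])

```text
t: 12.35
tcp_pos: [435.2, 78.2, 99.5]
ee_rot: [0.465, 3.105, -0.006]
force: [2.3, -13.8, -5.2]
opening: 0.19
```

Request:
send_rows([
  {"offset": [0,0,0],"twist": 0},
  {"offset": [0,0,0],"twist": 0},
  {"offset": [0,0,0],"twist": 0},
  {"offset": [0,0,-0.05],"twist": 0},
  {"offset": [0,0,-0.12],"twist": 0},
  {"offset": [0,0,-0.2],"twist": 0},
  {"offset": [0,0,-0.27],"twist": 0},
  {"offset": [0,0,-0.3],"twist": 0},
  {"offset": [0,0,-0.3],"twist": 0},
  {"offset": [0,0,-0.3],"twist": 0},
], claw=60)

```text
t: 13.35
tcp_pos: [434.0, 80.4, 173.8]
ee_rot: [-0.466, -3.106, -0.0]
force: [-0.1, 0.1, -0.3]
opening: 0.705
```

```bash
python3 go.py 84.1 549.5 16.5 165; python3 - <<'E'
from plant import r
import cv2,numpy as np,pickle
c=r.camera("side");a=c["pixels"][:,:,::-1]
A=cv2.resize(a[220:320,240:390],None,fx=5,fy=5,interpolation=cv2.INTER_CUBIC)
cv2.imwrite("pics/swung.png",A)
E
```

```text
t 13.35 tcp [434.   80.4 173.8] yaw 162.92 F [-0.1  0.1 -0.3] op 0.705 j [-0.09 -0.06  1.99  0.    1.22 -2.93]
twist 0.4379
[-0.5166 -0.1087  0.0348]
```

View pics/swung.png

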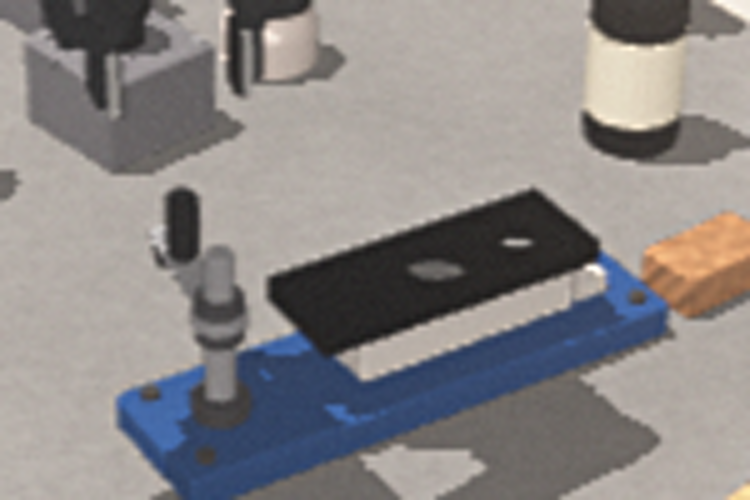

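The finger is swung well aside and the panel is still in place on the jig. I'll move over the panel.

Request:
send_rows([
  {"offset": [-0.04,-0.01,0],"twist": 0.04},
  {"offset": [-0.1,-0.02,0],"twist": 0.088},
  {"offset": [-0.17,-0.04,0],"twist": 0.135},
  {"offset": [-0.25,-0.05,0.01],"twist": 0.182},
  {"offset": [-0.33,-0.07,0.02],"twist": 0.23},
  {"offset": [-0.4,-0.085,0.03],"twist": 0.277},
  {"offset": [-0.46,-0.1,0.035],"twist": 0.324},
  {"offset": [-0.5,-0.107,0.035],"twist": 0.371},
  {"offset": [-0.517,-0.109,0.035],"twist": 0.418},
  {"offset": [-0.517,-0.109,0.035],"twist": 0.438},
], claw=85.4)

```text
t: 14.4
tcp_pos: [549.6, 15.9, 163.7]
ee_rot: [-2.338, -2.096, 0.002]
force: [-1.4, -0.9, 0.1]
opening: 1.004
```

```bash
python3 go.py 84.1 549.5 16 100 549.5 16 44
```

```text
t 14.4 tcp [549.6  15.9 163.7] yaw 83.75 F [-1.4 -0.9  0.1] op 1.004 j [-0.19  0.2   1.73  0.    1.22 -1.65]
twist -0.0019
[1.000e-04 0.000e+00 2.549e-01]
[1.000e-04 6.000e-04 4.789e-01]
```

Request:
send_rows([
  {"offset": [0,0,0.06],"twist": -0.002},
  {"offset": [0,0,0.14],"twist": -0.002},
  {"offset": [0,0,0.22],"twist": -0.002},
  {"offset": [0,0,0.29],"twist": -0.002},
  {"offset": [0,0,0.34],"twist": -0.002},
  {"offset": [0,0,0.39],"twist": -0.002},
  {"offset": [0,0,0.43],"twist": -0.002},
  {"offset": [0,0,0.46],"twist": -0.002},
  {"offset": [0,0,0.478],"twist": -0.002},
  {"offset": [0,0,0.478],"twist": -0.002},
])

```text
t: 15.4
tcp_pos: [549.7, 16.3, 45.4]
ee_rot: [-2.326, -2.111, 0.001]
force: [-0.7, 0.4, -0.1]
opening: 0.998
```

```bash
python3 go.py;  python3 - <<'E'
from plant import r
import cv2,numpy as np,pickle
c=r.camera("side");a=c["pixels"][:,:,::-1]
A=cv2.resize(a[220:320,240:390],None,fx=5,fy=5,interpolation=cv2.INTER_CUBIC)
cv2.imwrite("pics/astr.png",A)
E
```

```text
t 15.4 tcp [549.7  16.3  45.4] yaw 84.44 F [-0.7  0.4 -0.1] op 0.998 j [-0.19  0.37  1.79 -0.    0.98 -1.66]
```

View pics/astr.png

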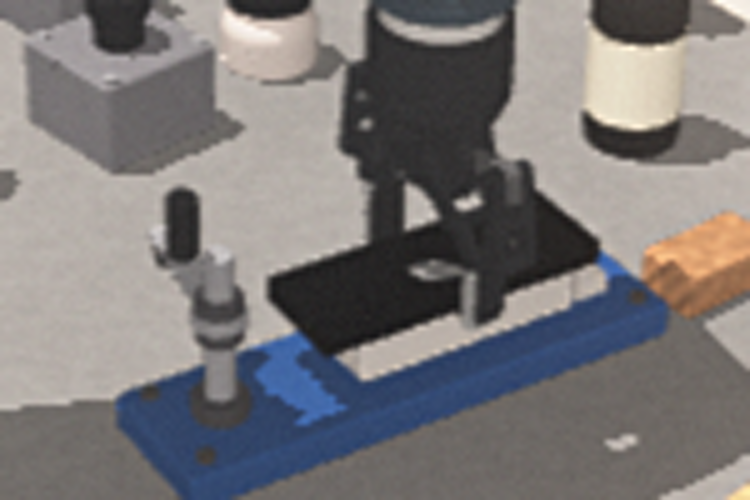

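The fingers straddle the panel's width at its middle, near pixels (390,230) and (485,310), with nothing touching. I'll close, then lift.

Request:
send_rows([
  {"offset": [0,0,0],"twist": 0},
  {"offset": [0,0,0],"twist": 0},
  {"offset": [0,0,0],"twist": 0},
  {"offset": [0,0,0],"twist": 0},
  {"offset": [0,0,0],"twist": 0},
  {"offset": [0,0,0],"twist": 0},
  {"offset": [0,0,0],"twist": 0},
  {"offset": [0,0,0],"twist": 0},
  {"offset": [0,0,0],"twist": 0},
  {"offset": [0,0,0],"twist": 0},
], claw=52)

```text
t: 16.45
tcp_pos: [550.6, 16.2, 46.7]
ee_rot: [2.326, 2.11, 0.001]
force: [-1.8, 0.2, 5.7]
opening: 0.684
```

Request:
send_rows([
  {"offset": [0,0,-0.01],"twist": 0},
  {"offset": [0,0,-0.03],"twist": 0},
  {"offset": [0,0,-0.06],"twist": 0},
  {"offset": [0,0,-0.1],"twist": 0},
  {"offset": [0,0,-0.15],"twist": 0},
  {"offset": [0,0,-0.2],"twist": 0},
  {"offset": [0,0,-0.25],"twist": 0},
  {"offset": [0,0,-0.29],"twist": 0},
  {"offset": [0,0,-0.3],"twist": 0},
  {"offset": [0,0,-0.3],"twist": 0},
])

```text
t: 17.45
tcp_pos: [550.2, 16.2, 121.4]
ee_rot: [2.326, 2.11, 0.001]
force: [-0.1, 0.0, -1.6]
opening: 0.686
```

```bash
python3 go.py 95.4 575 -378 120; python3 - <<'E'
from plant import r
import cv2,numpy as np,pickle
c=r.camera("side");a=c["pixels"][:,:,::-1]
A=cv2.resize(a[180:320,240:390],None,fx=4,fy=4,interpolation=cv2.INTER_CUBIC)
cv2.imwrite("pics/held.png",A)
E
```

```text
t 17.45 tcp [550.2  16.2 121.4] yaw 84.43 F [-0.1  0.  -1.6] op 0.686 j [-0.19  0.25  1.76  0.    1.13 -1.66]
twist -0.0609
[-1.5598  0.2517  0.0061]
```

View pics/held.png

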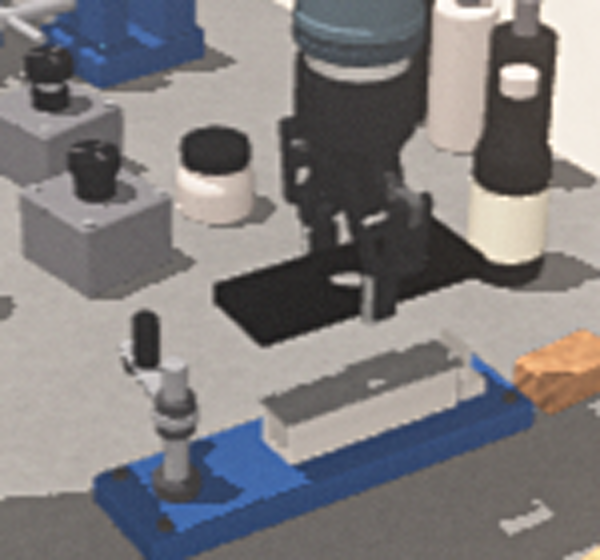

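The panel is held level with the opening at 0.686, about 59 mm. The finger is aside and the stop is down. I'll carry the panel to the rack.

Request:
send_rows([
  {"offset": [-0.04,0.006,0],"twist": -0.002},
  {"offset": [-0.12,0.02,0],"twist": -0.005},
  {"offset": [-0.23,0.037,0],"twist": -0.01},
  {"offset": [-0.35,0.056,0],"twist": -0.015},
  {"offset": [-0.47,0.076,0],"twist": -0.02},
  {"offset": [-0.59,0.095,0],"twist": -0.025},
  {"offset": [-0.71,0.115,0],"twist": -0.03},
  {"offset": [-0.82,0.132,0],"twist": -0.035},
  {"offset": [-0.9,0.145,0],"twist": -0.04},
  {"offset": [-0.94,0.152,0],"twist": -0.04},
])

```text
t: 18.5
tcp_pos: [564.3, -223.7, 120.0]
ee_rot: [-2.191, -2.25, 0.001]
force: [-0.0, 0.3, -1.7]
opening: 0.688
```

```bash
python3 go.py 95.4 575.5 -378 121 575.5 -378 80
```

```text
t 18.5 tcp [ 564.3 -223.7  120. ] yaw 91.53 F [-0.   0.3 -1.7] op 0.688 j [-0.57  0.37  1.61 -0.    1.16 -2.17]
twist -0.0215
[-0.618   0.0284 -0.0042]
[-0.618   0.0285  0.1598]
```

Request:
send_rows([
  {"offset": [-0.04,0.002,0],"twist": -0.002},
  {"offset": [-0.12,0.005,0],"twist": -0.005},
  {"offset": [-0.23,0.01,0],"twist": -0.01},
  {"offset": [-0.34,0.015,0],"twist": -0.014},
  {"offset": [-0.45,0.02,0],"twist": -0.018},
  {"offset": [-0.54,0.025,0],"twist": -0.021},
  {"offset": [-0.6,0.028,0],"twist": -0.0215},
  {"offset": [-0.618,0.028,0.05],"twist": -0.0215},
  {"offset": [-0.618,0.028,0.11],"twist": -0.0215},
  {"offset": [-0.618,0.028,0.13],"twist": -0.0215},
])

```text
t: 19.5
tcp_pos: [574.8, -372.9, 84.5]
ee_rot: [-2.107, -2.322, -0.001]
force: [-0.6, 0.4, -1.6]
opening: 0.685
```

```bash
python3 go.py 95.4 575.5 -378 45 575.5 -378 33.5; python3 - <<'E'
from plant import r
import cv2,numpy as np,pickle
c=r.camera("side");a=c["pixels"][:,:,::-1];b=r.camera("top")["pixels"][:,:,::-1]
f=lambda q:cv2.resize(q,None,fx=2.5,fy=2.5,interpolation=cv2.INTER_CUBIC)
cv2.imwrite("pics/rack.png",np.hstack([f(a[270:430,350:510]),f(b[160:320,420:580])]))
E
```

```text
t 19.5 tcp [ 574.8 -372.9   84.5] yaw 95.54 F [-0.6  0.4 -1.6] op 0.685 j [-0.75  0.57  1.4   0.    1.18 -2.42]
twist 0.0008
[-0.0213  0.0013  0.158 ]
[-0.0215  0.0015  0.204 ]
```

View pics/rack.png

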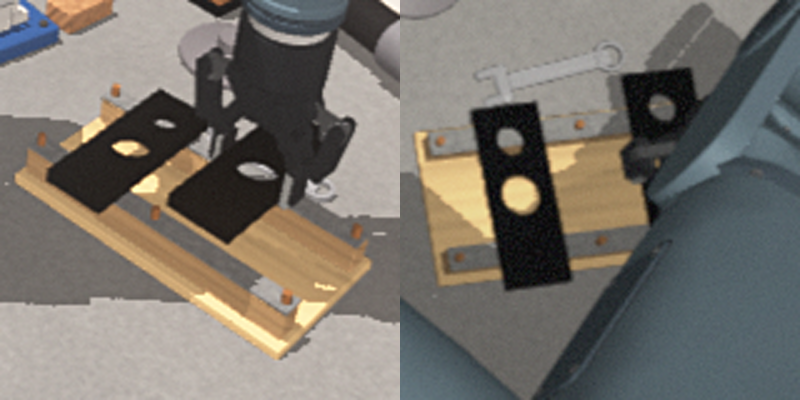

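The panel hangs level over the empty bay, square with the other panel. I'll lower it part way, then correct from the measured pose.

Request:
send_rows([
  {"offset": [0,0,0.02],"twist": 0},
  {"offset": [0,0,0.05],"twist": 0},
  {"offset": [0,0,0.08],"twist": 0},
  {"offset": [0,0,0.11],"twist": 0},
  {"offset": [0,0,0.13],"twist": 0},
  {"offset": [0,0,0.14],"twist": 0},
  {"offset": [0,0,0.14],"twist": 0},
  {"offset": [0,0,0.14],"twist": 0},
  {"offset": [0,0,0.14],"twist": 0},
  {"offset": [0,0,0.14],"twist": 0},
])

```text
t: 20.6
tcp_pos: [576.6, -375.8, 53.8]
ee_rot: [2.112, 2.325, -0.0]
force: [0.1, -0.3, -1.4]
opening: 0.689
```

```bash
python3 go.py 95.4 575.5 -378 33.5; python3 - <<'E'
# panel centre from dark quad in side image: fit xy,yaw of the panel at z-top from the mask, check against bay
from h import *; from m import bay,ry,U,L
from plant import r
s=r.sense();c=r.camera("side");print("bay",bay,"yaw",np.degrees(ry))
# peg-top offset of side camera: mean dark/orange blob near each projected peg
hsv=cv2.cvtColor(c["pixels"],cv2.COLOR_RGB2HSV)
m=((hsv[...,0]<13)&(hsv[...,1]>140)&(hsv[...,2]>60)).astype(np.uint8)
n,l,st,ce=cv2.connectedComponentsWithStats(m)
for X in U+L:
    u,v=proj(c,X);i=[k for k in range(1,n) if st[k,4]>4 and np.hypot(*(ce[k]-(u,v)))<9]
    print(np.round((u,v),1),[(ce[k].round(1),st[k][:5]) for k in i])
E
```

```text
t 20.6 tcp [ 576.6 -375.8   53.8] yaw 95.5 F [ 0.1 -0.3 -1.4] op 0.689 j [-0.75  0.61  1.41  0.    1.12 -2.42]
twist 0.0006
[-0.0084 -0.0051  0.0811]
bay [ 575.18991946 -377.52798514   45.        ] yaw 5.4699633162040255
[394.5 303.1] []
[439.2 329. ] []
[490.6 358.7] [(array([492.4, 361.9]), array([491, 360,   3,   5,  10], dtype=int32))]
[365.  322.3] [(array([366.4, 325.3]), array([366, 324,   2,   4,   7], dtype=int32))]
[410.4 351.2] [(array([412. , 354.7]), array([411, 353,   3,   5,   9], dtype=int32))]
[462.9 385. ] [(array([464.1, 388.7]), array([463, 387,   3,   4,   7], dtype=int32))]
```

Request:
send_rows([
  {"offset": [-0.004,-0.004,0.01],"twist": 0},
  {"offset": [-0.008,-0.004,0.02],"twist": 0},
  {"offset": [-0.008,-0.004,0.03],"twist": 0},
  {"offset": [-0.008,-0.004,0.04],"twist": 0},
  {"offset": [-0.008,-0.004,0.05],"twist": 0},
  {"offset": [-0.008,-0.004,0.058],"twist": 0},
  {"offset": [-0.008,-0.004,0.064],"twist": 0},
  {"offset": [-0.008,-0.004,0.068],"twist": 0},
  {"offset": [-0.008,-0.004,0.07],"twist": 0},
  {"offset": [-0.008,-0.004,0.07],"twist": 0},
])

```text
t: 21.65
tcp_pos: [575.5, -377.6, 35.8]
ee_rot: [-2.112, -2.326, 0.0]
force: [1.0, 0.7, -1.1]
opening: 0.691
```

Request:
send_rows([
  {"offset": [0,0,0.002],"twist": 0},
  {"offset": [0,0,0.004],"twist": 0},
  {"offset": [0,0,0.006],"twist": 0},
  {"offset": [0,0,0.008],"twist": 0},
  {"offset": [0,0,0.008],"twist": 0},
  {"offset": [0,0,0.008],"twist": 0},
  {"offset": [0,0,0.008],"twist": 0},
  {"offset": [0,0,0.008],"twist": 0},
  {"offset": [0,0,0.008],"twist": 0},
  {"offset": [0,0,0.008],"twist": 0},
])

```text
t: 22.65
tcp_pos: [575.6, -377.6, 33.8]
ee_rot: [2.112, 2.326, 0.0]
force: [0.0, 1.0, -0.9]
opening: 0.689
```

Still no contact. I'll go down a little more.

Request:
send_rows([
  {"offset": [0,0,0.002],"twist": 0},
  {"offset": [0,0,0.004],"twist": 0},
  {"offset": [0,0,0.006],"twist": 0},
  {"offset": [0,0,0.008],"twist": 0},
  {"offset": [0,0,0.008],"twist": 0},
  {"offset": [0,0,0.008],"twist": 0},
  {"offset": [0,0,0.008],"twist": 0},
  {"offset": [0,0,0.008],"twist": 0},
  {"offset": [0,0,0.008],"twist": 0},
  {"offset": [0,0,0.008],"twist": 0},
])

```text
t: 23.65
tcp_pos: [575.6, -377.7, 33.8]
ee_rot: [2.112, 2.326, -0.001]
force: [-6.0, 4.9, 10.7]
opening: 0.691
```

The panel touches down at z = 33.8. I'll release it and rise.

Request:
send_rows([
  {"offset": [0,0,-0.004],"twist": 0},
  {"offset": [0,0,-0.004],"twist": 0},
  {"offset": [0,0,-0.004],"twist": 0},
  {"offset": [0,0,-0.004],"twist": 0},
  {"offset": [0,0,-0.004],"twist": 0},
  {"offset": [0,0,-0.03],"twist": 0},
  {"offset": [0,0,-0.1],"twist": 0},
  {"offset": [0,0,-0.2],"twist": 0},
  {"offset": [0,0,-0.32],"twist": 0},
  {"offset": [0,0,-0.42],"twist": 0},
], claw=85)

```text
t: 24.65
tcp_pos: [576.2, -378.2, 140.3]
ee_rot: [2.11, 2.324, -0.0]
force: [0.5, -1.4, -0.1]
opening: 0.992
```

```bash
python3 go.py 84.1 560 100 165
```

```text
t 24.65 tcp [ 576.2 -378.2  140.3] yaw 95.51 F [ 0.5 -1.4 -0.1] op 0.992 j [-0.75  0.51  1.37 -0.    1.26 -2.42]
twist 0.0634
[ 1.9099  0.1194 -0.1025]
```

Request:
send_rows([
  {"offset": [0.05,0,-0.05],"twist": 0.005},
  {"offset": [0.15,0.01,-0.1],"twist": 0.015},
  {"offset": [0.3,0.02,-0.1],"twist": 0.025},
  {"offset": [0.48,0.03,-0.1],"twist": 0.035},
  {"offset": [0.66,0.04,-0.1],"twist": 0.045},
  {"offset": [0.84,0.05,-0.1],"twist": 0.055},
  {"offset": [1,0.06,-0.1],"twist": 0.063},
  {"offset": [1,0.06,-0.1],"twist": 0.063},
  {"offset": [1,0.06,-0.1],"twist": 0.063},
  {"offset": [1,0.06,-0.1],"twist": 0.063},
])

```text
t: 25.65
tcp_pos: [566.5, -127.8, 162.1]
ee_rot: [2.331, 2.105, -0.0]
force: [-0.6, -0.1, 1.1]
opening: 0.996
```

```bash
python3 go.py 84.1 556 326 165; python3 - <<'E'
from h import *; from m import bay,ry
from plant import r
c=r.camera("top");cv2.imwrite("pics/rk_top.png",c["pixels"][:,:,::-1])
# dark pixels back-projected at panel top height, within the empty bay
g=c["pixels"].max(2)<45;v,u=np.nonzero(g)
P=np.array([ray(c,a,b,59)[:2] for a,b in zip(u,v)]);k=np.hypot(*(P-bay[:2]).T)<105
m=np.zeros(g.shape,np.uint8);m[v[k],u[k]]=255
m=cv2.morphologyEx(m,cv2.MORPH_OPEN,np.ones((5,5)));cs=max(cv2.findContours(m,0,2)[0],key=cv2.contourArea)
Q=np.array([ray(c,*q[0],59)[:2] for q in cs],np.float32);print(cv2.minAreaRect(Q),bay,np.degrees(ry))
E
```

```text
t 25.65 tcp [ 566.5 -127.8  162.1] yaw 84.15 F [-0.6 -0.1  1.1] op 0.996 j [-0.43  0.26  1.66 -0.    1.22 -1.89]
twist 0.0003
[ 1.8015 -0.2269 -0.0125]
((575.18408203125, -373.7193908691406), (167.14657592773438, 61.360103607177734), 4.866742134094238) [ 575.18991946 -377.52798514   45.        ] 5.4699633162040255
```

The panel measures centred within about 4 mm and square within 1°. Now I go to the stop.

Request:
send_rows([
  {"offset": [0.05,-0.01,0],"twist": 0},
  {"offset": [0.15,-0.02,0],"twist": 0},
  {"offset": [0.3,-0.04,0],"twist": 0},
  {"offset": [0.48,-0.06,0],"twist": 0},
  {"offset": [0.66,-0.08,0],"twist": 0},
  {"offset": [0.84,-0.11,0],"twist": 0},
  {"offset": [1,-0.13,0],"twist": 0},
  {"offset": [1,-0.13,0],"twist": 0},
  {"offset": [1,-0.13,0],"twist": 0},
  {"offset": [1,-0.13,0],"twist": 0},
])

```text
t: 26.7
tcp_pos: [559.6, 123.8, 161.7]
ee_rot: [2.333, 2.104, -0.001]
force: [-0.4, -0.3, -0.3]
opening: 1.001
```

```bash
python3 go.py 84.1 556 326 160 556 326 110
```

```text
t 26.7 tcp [559.6 123.8 161.7] yaw 84.1 F [-0.4 -0.3 -0.3] op 1.001 j [ 0.01  0.25  1.67 -0.    1.22 -1.46]
twist -0.0
[ 0.8032 -0.0976  0.0064]
[ 0.8033 -0.0975  0.2064]
```

Request:
send_rows([
  {"offset": [0.05,-0.01,0],"twist": 0},
  {"offset": [0.17,-0.02,0],"twist": 0},
  {"offset": [0.33,-0.04,0],"twist": 0},
  {"offset": [0.5,-0.06,0],"twist": 0},
  {"offset": [0.66,-0.08,0],"twist": 0},
  {"offset": [0.78,-0.095,0],"twist": 0},
  {"offset": [0.803,-0.098,0.05],"twist": 0},
  {"offset": [0.803,-0.098,0.13],"twist": 0},
  {"offset": [0.803,-0.098,0.2],"twist": 0},
  {"offset": [0.803,-0.098,0.2],"twist": 0},
])

```text
t: 27.7
tcp_pos: [553.5, 325.0, 108.0]
ee_rot: [-2.332, -2.102, 0.01]
force: [-0.2, -0.1, -0.4]
opening: 0.993
```

```bash
python3 go.py 84.1 556 326 71;python3 - <<'E'
from h import *
from plant import r
c=r.camera("side");s=r.sense();print(s["tcp_pos"])
A=cv2.resize(c["pixels"][180:270,210:330,::-1],None,fx=5,fy=5,interpolation=cv2.INTER_CUBIC)
p=s["tcp_pos"]
for X in([*p[:2],96],[556,326,96],[556,326,78]):
    u,v=proj(c,X);cv2.circle(A,(int((u-210+.5)*5),int((v-180+.5)*5)),4,(0,0,255),1)
cv2.imwrite("pics/stopgrip.png",A)
# dark head mask centroid below the gripper
g=c["pixels"].max(2)<60
u,v=proj(c,[556,326,96]);print(u,v)
for y in range(int(v)-8,int(v)+22,2): print(y,"".join("#" if q else "." for q in g[y,int(u)-25:int(u)+25]))
E
```

```text
t 27.7 tcp [553.5 325.  108. ] yaw 84.07 F [-0.2 -0.1 -0.4] op 0.993 j [ 0.35  0.46  1.52 -0.    1.18 -1.12]
twist -0.0001
[0.0057 0.0104 0.1478]
[554.57475825 325.36588115 109.79399161]
262.686330210266 216.89532941649244
208 ................................###...............
210 ................................###...............
212 ................................###...............
214 ................................####..............
216 ......................#####......................#
218 .....................#####...#...................#
220 ....................########.####................#
222 .....................###########..................
224 ......................##########..................
226 .......................#########..................
228 .......................#########..................
230 ..................................................
232 ..................................................
234 ..................................................
236 ..................................................
```

Request:
send_rows([
  {"offset": [0.002,0.005,0.03],"twist": 0},
  {"offset": [0.002,0.005,0.06],"twist": 0},
  {"offset": [0.002,0.005,0.09],"twist": 0},
  {"offset": [0.002,0.005,0.12],"twist": 0},
  {"offset": [0.002,0.005,0.145],"twist": 0},
  {"offset": [0.002,0.005,0.165],"twist": 0},
  {"offset": [0.002,0.005,0.171],"twist": 0},
  {"offset": [0.002,0.005,0.171],"twist": 0},
  {"offset": [0.002,0.005,0.171],"twist": 0},
  {"offset": [0.002,0.005,0.171],"twist": 0},
])

```text
t: 28.75
tcp_pos: [557.2, 327.3, 69.5]
ee_rot: [2.331, 2.105, 0.001]
force: [0.4, 0.2, -0.4]
opening: 0.996
```

Request:
send_rows([
  {"offset": [0,0,0],"twist": 0},
  {"offset": [0,0,0],"twist": 0},
  {"offset": [0,0,0],"twist": 0},
  {"offset": [0,0,0],"twist": 0},
  {"offset": [0,0,0],"twist": 0},
  {"offset": [0,0,0],"twist": 0},
  {"offset": [0,0,0],"twist": 0},
  {"offset": [0,0,0],"twist": 0},
  {"offset": [0,0,0],"twist": 0},
  {"offset": [0,0,0],"twist": 0},
], claw=32)

```text
t: 29.75
tcp_pos: [557.1, 327.8, 69.6]
ee_rot: [-2.331, -2.105, -0.002]
force: [-2.4, 4.2, 5.4]
opening: 0.452
```

The head is gripped, with the opening at about 39 mm. I'll turn it clockwise while rising 6 mm.

Request:
send_rows([
  {"offset": [0,0,-0.002],"twist": 0.03},
  {"offset": [0,0,-0.005],"twist": 0.06},
  {"offset": [0,0,-0.007],"twist": 0.09},
  {"offset": [0,0,-0.01],"twist": 0.12},
  {"offset": [0,0,-0.012],"twist": 0.15},
  {"offset": [0,0,-0.015],"twist": 0.18},
  {"offset": [0,0,-0.018],"twist": 0.21},
  {"offset": [0,0,-0.02],"twist": 0.24},
  {"offset": [0,0,-0.023],"twist": 0.27},
  {"offset": [0,0,-0.025],"twist": 0.29},
])

```text
t: 30.75
tcp_pos: [557.9, 329.0, 76.1]
ee_rot: [-3.019, -0.859, -0.006]
force: [0.4, 8.1, 3.1]
opening: 0.444
```

```bash
python3 go.py; python3 -c "
from plant import r
print(r.sense()['wrist_torque'])"
```

```text
t 30.75 tcp [557.9 329.   76.1] yaw 31.78 F [0.4 8.1 3.1] op 0.444 j [ 0.35  0.5   1.52  0.    1.11 -0.21]
[ 1.32765466 -0.15245886  0.09217041]
```

Request:
send_rows([
  {"offset": [0,0,0],"twist": 0},
  {"offset": [0,0,0],"twist": 0},
  {"offset": [0,0,0],"twist": 0},
  {"offset": [0,0,0],"twist": 0},
  {"offset": [0,0,0],"twist": 0},
  {"offset": [0,0,-0.04],"twist": 0},
  {"offset": [0,0,-0.12],"twist": 0},
  {"offset": [0,0,-0.24],"twist": 0},
  {"offset": [0,0,-0.38],"twist": 0},
  {"offset": [0,0,-0.48],"twist": 0},
], claw=85)

```text
t: 31.75
tcp_pos: [557.7, 327.5, 198.8]
ee_rot: [-3.02, -0.865, -0.005]
force: [0.5, -0.2, 0.0]
opening: 0.994
```

Request:
send_rows([
  {"offset": [0,-0.1,-0.05],"twist": 0},
  {"offset": [0,-0.22,-0.1],"twist": 0},
  {"offset": [0,-0.38,-0.1],"twist": 0},
  {"offset": [0,-0.54,-0.1],"twist": 0},
  {"offset": [0,-0.66,-0.1],"twist": 0},
  {"offset": [0,-0.7,-0.1],"twist": 0},
  {"offset": [0,-0.7,-0.1],"twist": 0},
  {"offset": [0,-0.7,-0.1],"twist": 0},
  {"offset": [0,-0.7,-0.1],"twist": 0},
  {"offset": [0,-0.7,-0.1],"twist": 0},
])

```text
t: 32.75
tcp_pos: [465.2, 474.5, 220.3]
ee_rot: [3.021, 0.862, 0.0]
force: [-0.1, -0.5, 0.1]
opening: 0.995
```

```bash
python3 go.py; python3 - <<'E'
from h import *
from plant import r
d=pickle.load(open("c0.pkl","rb"))
a=r.camera("side")["pixels"][:,:,::-1];b=r.camera("top")["pixels"][:,:,::-1]
f=lambda q,s:cv2.resize(q,None,fx=s,fy=s,interpolation=cv2.INTER_CUBIC)
o=np.zeros((600,800,3),np.uint8)
def put(q,x,y): o[y:y+q.shape[0],x:x+q.shape[1]]=q[:600-y,:800-x]
s0=d["side"]["pixels"][:,:,::-1]
put(f(s0[200:260,235:295],4),0,0);put(f(a[200:260,235:295],4),240,0)
put(f(a[250:330,255:395],2),500,0);put(f(b[180:330,180:580],2),0,260)
cv2.imwrite("pics/final.png",o)
E
```

```text
t 32.75 tcp [465.2 474.5 220.3] yaw 31.86 F [-0.1 -0.5  0.1] op 0.995 j [ 0.62  0.39  1.37 -0.    1.38  0.06]
```

View pics/final.png

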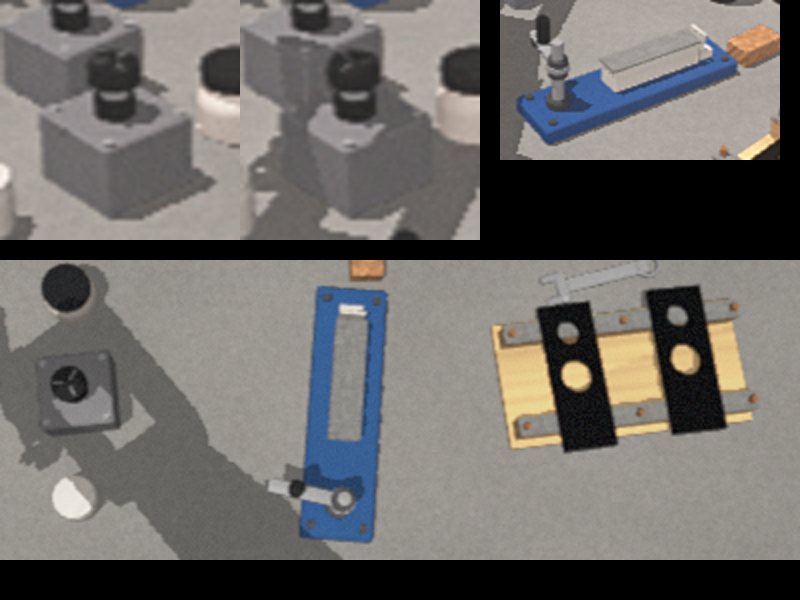

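The before and after side crops show the stop head at the same raised height (top at about y=48, bright gap at about y=97). In the top view the finger points aside, the panel lies square on both strips, and the jar, tin, block and wrench haven't moved. I'll hand in.

```bash
python3 -c "
from plant import r
print(r.finish_job())"
```

```text
the job is handed in; nothing more can be done
None
```

I completed every step in the required order and handed the job in; the robot's clock read 32.75 s just before. `r.finish_job()` reports no verdict, so whether it passed rests on my own checks.

- **Stop pressed:** the button on the box nearest the base went down until it bottomed at about z = 95.7 mm.
- **Finger:** I lifted it about 13.6 mm, with roughly 6 N of spring pull on the tool. I then swung it about 78° with the panel still on the jig, and it stayed aside.
- **Panel:** I gripped it across its width, carried it level and lowered it until contact in the empty bay. The top camera measured it about 4 mm from the bay's centre and under 1° off square.
- **Stop reset:** I turned the head clockwise about 0.92 rad while rising with it, then let go. The last side picture shows it at the same height as at the start.
- **Last picture:** the finger is aside, the panel lies on both strips, the arm is clear, and the jar, tin, block and wrench look unmoved.

**Disagreement:** the side and top cameras differed by about 4 mm at the rack pegs. That is well inside the 25 mm limit, so I did not correct for it. I judged the other panel and the final stop height by eye.

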